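Build up the press packing crosswise and lock it in its carrier

ROBOT

A 6-joint arm with a two-finger parallel gripper is mounted at the origin on the work surface. World frame = base frame: x ahead of the robot, y to its left, z up, the work surface at z = 0. Lengths are in m, angles in rad, forces in N, time in s.
With the tool pointing down it reaches from about 0.3 to 0.775 m from the base axis. Payload 14.6 kg.
Tool frame: the origin (TCP) lies at the very end of the fingers, on their centre line; the grasp point (between the pads) lies 19 mm behind it; z points along the fingers, y is the line along which they close (so a half turn about z gives the same grasp; the last joint's range is limited). The gripper opens to 94 mm and grips with 3 to 60 N. Pads are 16 mm wide; open, the fingers measure 119 mm over their backs; the gripper's body (75 mm by 177 mm) begins 78 mm behind the grasp point.
Start: joints at [1.185, 0.3, 1.521, -0, 1.321, -0.067], TCP at [0.172, 0.522, 0.205] pointing down, gripper open.
Joint ranges: [-3.03, 3.03], [-0.79, 2.21], [0.23, 2.52], [-1.04, 4.18], [0, 3.07], [-2.55, 2.55]. Speed limits (rad/s): [2.22, 2.22, 2.57, 3.14, 3.14, 3.14].

INTERFACE

Orientations are given as [roll, pitch, yaw] about the fixed x, y, z axes, in that order (R = Rz(yaw) Ry(pitch) Rx(roll)).
In Python, from station import ctrl gives the robot as it stands. The module is installed in compiled form; this text tells all that it offers.
- The arm moves only by the tool step_arm, never from a script. Its argument "deltas" is a list of rows, each an object with "dp": the shift along the tool's x, y, z scaled (see below), a list of three; "twist": the turn about the tool's z scaled (see below). In form: [{"dp": [tx, ty, tz], "twist": twist}, ...]. A call has 1 to 12 rows; each row shifts and turns the commanded pose from where the row before left it, along the tool's axes as they then stand; what a row does not reach is not made up. The controller multiplies each number of a shift by 0.04 m and each number of a turn by 4 degrees. A row lasts 1/10 s, in which the tool goes at most 50 mm and 8.59 degrees, less where a joint would pass 70% of its speed; a pose out of reach is approached as far as the arm can. A call with a number of a shift or a turn outside -1 to 1 is refused whole. A call with a gripper value outside its range is refused whole. "gripper" is the opening, from -1 (shut) to 1 (fully open), set as the call begins (left out, the last holds). The fingers move at their own pace and stop on an object; "squeeze" is the grip in N (left out, the last holds). Time passes only in rows, so rows that do not move let the fingers close. It gives the time, the measured TCP pose, the force, the opening and the grip force at its end, in the units of the state.
- ctrl.get_obs(): the state, without advancing time (a new reading comes with each control period).
- ctrl.camera(name): name is "scene" or "top" or "wrist"; returns (picture, depth): 400x640x3 uint8, red, green, blue; 400x640 float32, m along the optical axis (not along the pixel's ray), 0 where there is no reading.
- ctrl.get_calibration(name): a dict with "fx", "fy", "cx", "cy" (pixels), "world_to_cam" (4x4, takes a point from world to camera coordinates); the wrist camera has in their place "hand_eye" (4x4, takes a point from camera to tool coordinates, whose origin is the TCP and whose axes are the flange's). Camera axes: x right, y down, z forward; pixel columns grow to the right and rows downward; lengths in m; the calibration is good to about 2 mm. The wrist camera is an equidistant fisheye: a pixel r from the principal point sees the ray r / f radians off the axis. A picture is of the moment at which its call begins: read the wrist's pose just before it. get_calibration takes no time and is no camera call.
- ctrl.hand_in(): hands the job in; it is judged then, once.
Trained networks look in the newest picture that a camera, given by its name, has taken for a name from the list of things; names that differ only in an ending like _2 or _b are one class to them, and where a whole thing is asked for, a point or a joint stands for the part that bears it (a point fixed in the world has none). Each returns a list of dicts, best first, with "conf" (0 to 1); they miss things now and then, are a little off and sometimes report something else, mostly with a low value. They report only what shows in the picture. A call takes as long as a camera call. They do not tell look-alikes from the thing itself.
- ctrl.spot_in(camera, label): "rect" ([left, top, right, bottom] as shares, 0 to 1, of the picture: columns of its width, rows of its height, round what is visible of it).
- ctrl.cut_out(camera, label): "pixels" (400x640 bool, what is visible of it) and "rect" ([left, top, right, bottom] as shares, 0 to 1, of the picture: columns of its width, rows of its height, round what is visible of it).
The state is a dict: "time_s": time; "qpos": joint angles; "joint_vel": joint speeds; "tau": joint torques, N m; "ee_pos": TCP position; "eef_rot": TCP orientation; "force": force on the tool from outside, world axes, zero at the start; "moment": the same for the moment, N m; "grip_width": finger opening in m; "grip_force": force on a finger pad.
Only numpy, scipy, OpenCV 4.12 (cv2) and the standard library are available. Lean on these libraries where they do the work, as an engineer would, in place of code of your own. Each camera call takes 0.05 s, during which the arm holds its last target. There are 200 camera calls.

TASK

Finish the three-layer crosswise stack of hardwood packing in the green carrier: lay the two loose narrow battens squarely across the bottom pair, one at each end and flush with the bottom pair's ends and outer sides, then lay the wide board centrally across the two battens, running the same way as the bottom pair. Then swing the carrier's steel keeper bar fully shut over the stack into its detent and let go. Keep the bottom pair in place and leave the other things on the bench alone.

Things in the scene. Friction and masses are not known exactly. Their poses are not given: they have to be found in the camera images.
- carrier: Green painted steel base plate, 250 mm (its x) by 170 mm (its y) by 10 mm thick, fixed to the bench; origin at the centre of its underside, on the bench; z up, its x axis points away from the robot to within 0.25 rad. The bottom pair lies on it along carrier y, centres at x = -61 and +61 mm, y = 0, from 10 to 32 mm above the bench.
- tower_centre (a point): Point on the plate's upper face (10 mm above the bench) under the middle of the 150 x 150 mm tower; axes as the carrier. Second layer: battens along x, centres at x = 0, y = -61 and +61 mm, undersides 32 mm above the bench. Third layer: board along y, centre at x = 0, y = 0, underside 54 mm above the bench.
- latch (a point): Top centre of the green latch post on the carrier's robot side, at carrier x = -108 mm, y = 0: 26 mm in x, 62 mm in y, 76 mm high, with a stop lip at its -y edge up to 100 mm and a sprung steel ball (16 mm) at y = +19 mm, its top 87 mm above the bench.
- bottom_near: Bottom packing batten, pale hardwood, 150 x 28 x 22 mm, 65 g nominal, loose, already in the carrier on the robot's side. Origin at the centre of its underside; x along its length, z up.
- bottom_far: Bottom packing batten, pale hardwood, 150 x 28 x 22 mm, loose, already in the carrier on the side away from the robot. Origin at the centre of its underside; x along its length, z up.
- batten_a: Loose narrow batten, pale hardwood, 150 x 28 x 22 mm (length, width, height), 65 g nominal, lying flat on the bench to the right of the carrier. Origin at the centre of its underside; x along its length, z up. Interchangeable with batten_b.
- batten_b: The other loose narrow batten, identical to batten_a: 150 x 28 x 22 mm, origin at the centre of its underside; x along its length, z up.
- board: Loose wide board, pale hardwood, 150 x 50 x 22 mm (length, width, height), 115 g nominal, lying flat on the bench to the right of the carrier. Origin at the centre of its underside; x along its length, z up.
- keeper (a joint): Angle of the keeper bar about the hinge post, rad. 0 = shut: bar along carrier -x over the middle of the stack, its end on the latch post. Grows clockwise from above, the free end going to carrier +y; starts at 1.45 to 1.9, limit 2.0. Light friction, stays where left; from 0.18 rad on it must be pushed over the sprung ball (about 5 N at the pin), which pops up behind it below 0.03.
- keeper_pin (a point): Centre of the top of the black round upright handle pin on the keeper bar, a sleeve that turns freely about its own axis when gripped: 16 mm dia., 30 mm tall, from 96 to 126 mm above the bench, 110 mm from the hinge axis. It moves with the bar.
- keeper_hinge (a point): Keeper's upright hinge axis at mid-bar height, 90 mm above the bench, at carrier x = +105 mm, y = 0; the hinge post is 20 mm dia., hub 30 mm dia. up to 102 mm. The steel bar is 25 mm wide, 12 mm thick, reaches 223 mm from this axis, underside 84 mm above the bench, 8 mm above the finished stack.
- wrench: Steel spanner, 200 mm, lying on the bench beyond the loose slats; bystander.
- hammer: Hammer, 260 mm, lying on the bench to the left of the carrier; bystander.
- tin: Round tin, 66 mm dia., 75 mm tall, standing on the robot's side of the slats; bystander.
- race: Steel bearing ring lying flat, 84 mm outer dia., 22 mm high, on the robot's side of the slats; bystander.
- steel_block: Dark steel block, 60 x 40 x 35 mm, beyond the carrier; bystander.
Mind the look-alikes: they are no part of the job. What is shaped like the board but yellow is not meant. What is shaped like the batten_a but orange is not meant.

How it is judged:
On the way, in this order (a step that is already met when the one before it is completed fails the run):
1. the two narrow battens lie across the bottom pair, one at each end, and are let go (x of bottom_near in the frame of carrier between -0.073 and -0.049 m and y of bottom_near in the frame of carrier between -0.012 and 0.012 m and z of bottom_near in the frame of carrier between 0.006 and 0.014 m and angle between the x axis of each of bottom_near, bottom_far and the y axis of carrier, either way round below 0.12 rad and linear speed of each of bottom_near, bottom_far below 0.02 m/s and x of bottom_far in the frame of carrier between 0.049 and 0.073 m and y of bottom_far in the frame of carrier between -0.012 and 0.012 m and z of bottom_far in the frame of carrier between 0.006 and 0.014 m and ((x of batten_a in the frame of carrier between -0.012 and 0.012 m and y of batten_a in the frame of carrier between 0.049 and 0.073 m and z of batten_a in the frame of carrier between 0.028 and 0.036 m and angle between the x axis of each of batten_a, batten_b and the x axis of carrier, either way round below 0.12 rad and linear speed of each of batten_a, batten_b below 0.02 m/s and x of batten_b in the frame of carrier between -0.012 and 0.012 m and y of batten_b in the frame of carrier between -0.073 and -0.049 m and z of batten_b in the frame of carrier between 0.028 and 0.036 m) or (x of batten_a in the frame of carrier between -0.012 and 0.012 m and y of batten_a in the frame of carrier between -0.073 and -0.049 m and z of batten_a in the frame of carrier between 0.028 and 0.036 m and angle between the x axis of each of batten_a, batten_b and the x axis of carrier, either way round below 0.12 rad and linear speed of each of batten_a, batten_b below 0.02 m/s and x of batten_b in the frame of carrier between -0.012 and 0.012 m and y of batten_b in the frame of carrier between 0.049 and 0.073 m and z of batten_b in the frame of carrier between 0.028 and 0.036 m)) and contact force between the fingers and batten_a below 0.1 N and contact force between the fingers and batten_b below 0.1 N), for 0.2 s.
2. the wide board lies centrally across the two battens and is let go (x of bottom_near in the frame of carrier between -0.073 and -0.049 m and y of bottom_near in the frame of carrier between -0.012 and 0.012 m and z of bottom_near in the frame of carrier between 0.006 and 0.014 m and angle between the x axis of each of bottom_near, bottom_far, board and the y axis of carrier, either way round below 0.12 rad and linear speed of each of bottom_near, bottom_far, board below 0.02 m/s and x of bottom_far in the frame of carrier between 0.049 and 0.073 m and y of bottom_far in the frame of carrier between -0.012 and 0.012 m and z of bottom_far in the frame of carrier between 0.006 and 0.014 m and ((x of batten_a in the frame of carrier between -0.012 and 0.012 m and y of batten_a in the frame of carrier between 0.049 and 0.073 m and z of batten_a in the frame of carrier between 0.028 and 0.036 m and angle between the x axis of each of batten_a, batten_b and the x axis of carrier, either way round below 0.12 rad and linear speed of each of batten_a, batten_b below 0.02 m/s and x of batten_b in the frame of carrier between -0.012 and 0.012 m and y of batten_b in the frame of carrier between -0.073 and -0.049 m and z of batten_b in the frame of carrier between 0.028 and 0.036 m) or (x of batten_a in the frame of carrier between -0.012 and 0.012 m and y of batten_a in the frame of carrier between -0.073 and -0.049 m and z of batten_a in the frame of carrier between 0.028 and 0.036 m and angle between the x axis of each of batten_a, batten_b and the x axis of carrier, either way round below 0.12 rad and linear speed of each of batten_a, batten_b below 0.02 m/s and x of batten_b in the frame of carrier between -0.012 and 0.012 m and y of batten_b in the frame of carrier between 0.049 and 0.073 m and z of batten_b in the frame of carrier between 0.028 and 0.036 m)) and x of board in the frame of carrier between -0.012 and 0.012 m and y of board in the frame of carrier between -0.012 and 0.012 m and z of board in the frame of carrier between 0.05 and 0.058 m and contact force between the fingers and board below 0.1 N), for 0.2 s.
3. the keeper bar is fully shut (value of joint keeper below 0.03 rad), for 0.2 s.
At the end, for the whole second after the job is handed in: Bottom pair, two battens across its ends and the board across the middle all lie in the carrier within 12 mm each way of flush or central, 4 mm of layer height and 0.12 rad of square, at rest; the keeper bar is within 0.03 rad of fully shut (x of bottom_near in the frame of carrier between -0.073 and -0.049 m and y of bottom_near in the frame of carrier between -0.012 and 0.012 m and z of bottom_near in the frame of carrier between 0.006 and 0.014 m and angle between the x axis of each of bottom_near, bottom_far, board and the y axis of carrier, either way round below 0.12 rad and linear speed of each of bottom_near, bottom_far, board below 0.02 m/s and x of bottom_far in the frame of carrier between 0.049 and 0.073 m and y of bottom_far in the frame of carrier between -0.012 and 0.012 m and z of bottom_far in the frame of carrier between 0.006 and 0.014 m and ((x of batten_a in the frame of carrier between -0.012 and 0.012 m and y of batten_a in the frame of carrier between 0.049 and 0.073 m and z of batten_a in the frame of carrier between 0.028 and 0.036 m and angle between the x axis of each of batten_a, batten_b and the x axis of carrier, either way round below 0.12 rad and linear speed of each of batten_a, batten_b below 0.02 m/s and x of batten_b in the frame of carrier between -0.012 and 0.012 m and y of batten_b in the frame of carrier between -0.073 and -0.049 m and z of batten_b in the frame of carrier between 0.028 and 0.036 m) or (x of batten_a in the frame of carrier between -0.012 and 0.012 m and y of batten_a in the frame of carrier between -0.073 and -0.049 m and z of batten_a in the frame of carrier between 0.028 and 0.036 m and angle between the x axis of each of batten_a, batten_b and the x axis of carrier, either way round below 0.12 rad and linear speed of each of batten_a, batten_b below 0.02 m/s and x of batten_b in the frame of carrier between -0.012 and 0.012 m and y of batten_b in the frame of carrier between 0.049 and 0.073 m and z of batten_b in the frame of carrier between 0.028 and 0.036 m)) and x of board in the frame of carrier between -0.012 and 0.012 m and y of board in the frame of carrier between -0.012 and 0.012 m and z of board in the frame of carrier between 0.05 and 0.058 m and value of joint keeper below 0.03 rad); the robot touches nothing.
It fails at once if a bystander on the bench is moved more than 30 mm (distance of any of wrench, hammer, tin, race, steel_block from where it was at the start of the episode above 0.03 m).
It fails at once if a packing piece of the bottom pair is moved more than 25 mm (distance of any of bottom_near, bottom_far from where it was at the start of the episode above 0.025 m).
It also fails if it takes over 72 s, if anything falls off the work surface, if the arm or the gripper's body presses on something with over 40 N, if the wrist force passes 120 N, or if a joint passes its speed limit or range.

## Working session

There is one attempt and no reset: what is moved stays moved. The work goes in short steps, Python scripts to look and compute and a tool call to move; the robot and the scene stay as the last step left them, time stands still between calls to the robot, and variables do not carry over. Pictures are saved under pics/ and viewed, at most 10 in all, crops included, and the job is handed in when it is done.

Besides the shell and the picture viewer there is one more tool, called after "Request:" as a command line: name --argument value ..., lists and objects as JSON in quotes. step_arm: Moves the arm, as the interface text tells. Its arguments: {"type":"object","properties":{"deltas":{"type":"array"},"gripper":{"type":"number"},"squeeze":{"type":"number"}},"required":["deltas"]}

```bash
mkdir -p pics; cat > h.py <<'E'
import numpy as np, cv2
from station import ctrl
def cloud(name):
    img,d=ctrl.camera(name); c=ctrl.get_calibration(name)
    v,u=np.mgrid[0:400,0:640]
    P=np.stack([(u-c['cx'])/c['fx']*d,(v-c['cy'])/c['fy']*d,d,np.ones_like(d)],-1)
    W=P@np.linalg.inv(np.array(c['world_to_cam'])).T
    W=W[...,:3]; W[d==0]=np.nan
    return img,d,W
E
python3 - <<'E'
from h import *
for n in ['top','scene']:
    img,d,W=cloud(n); np.savez(n,img=img,W=W)
    cv2.imwrite(f'pics/{n}.png',img[...,::-1])
o=ctrl.get_obs(); print(o)
print(ctrl.get_calibration('top')); print(ctrl.get_calibration('wrist'))
E
```

```text
{'time_s': 0.1, 'qpos': array([ 1.18541303e+00,  3.00358460e-01,  1.52151932e+00, -4.23417066e-06,
        1.32070174e+00, -6.65849162e-02]), 'joint_vel': array([ 0.00048986, -0.00087497, -0.0011294 , -0.00095192,  0.00233427,
        0.00073871]), 'tau': array([ 9.04480257e-04, -5.32647157e+01, -3.53282189e+01,  7.08872708e-02,
        2.35205685e-02, -9.26829762e-05]), 'ee_pos': array([0.17229123, 0.52206923, 0.20497424]), 'eef_rot': array([-3.14060770e+00, -6.15693996e-05,  2.82279529e+00]), 'force': array([ 0.68420292, -0.30516624,  0.49660098]), 'moment': array([-0.01489824, -0.03280345,  0.0091069 ]), 'grip_force': 0.0, 'grip_width': 0.09401028898180218}
{'fx': 366.8005747259654, 'fy': 366.8005747259654, 'cx': 313.30988979797155, 'cy': 195.0583143088834, 'world_to_cam': array([[-0.00370098, -0.9995222 , -0.03068675, -0.04801733],
       [-0.99498003,  0.00674957, -0.09984583,  0.55399434],
       [ 0.10000525,  0.03016317, -0.9945296 ,  1.06118548],
       [ 0.        ,  0.        ,  0.        ,  1.        ]])}
{'fx': 309.70691628693146, 'fy': 309.70691628693146, 'cx': 322.3892124518838, 'cy': 195.8223293854534, 'hand_eye': array([[ 1.14080916e-03, -9.72567707e-01, -2.32617183e-01,
         6.64333601e-02],
       [ 9.99999174e-01,  9.71818998e-04,  8.41074760e-04,
         4.01494819e-04],
       [-5.91940353e-04, -2.32617951e-01,  9.72568012e-01,
        -1.78561690e-01],
       [ 0.00000000e+00,  0.00000000e+00,  0.00000000e+00,
         1.00000000e+00]])}
```

View pics/top.png

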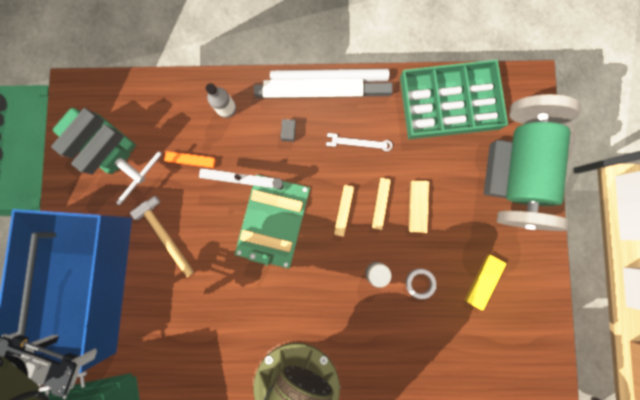

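View pics/scene.png

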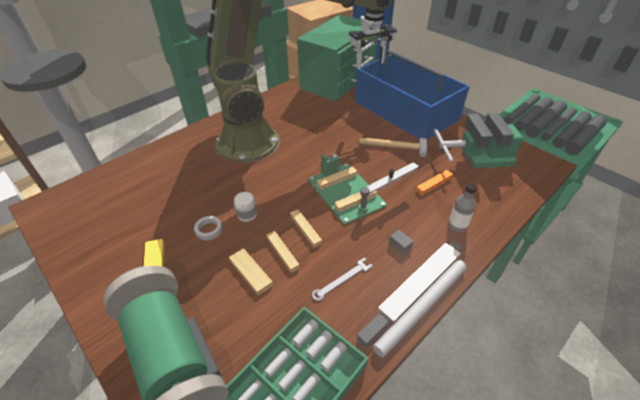

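The top view shows the carrier at about (272,222), with its hinge at (278,183). The keeper bar runs left to (200,175). The loose battens are at (345,210) and (382,203), and the board is at (420,207). The orange and yellow look-alikes lie elsewhere, and the tin (379,275) and race (421,284) are on the robot's side.

```bash
cat >> h.py <<'E'
def ray_plane(c,T,u,v,z):   # pinhole pixels -> world at height z
    M=np.linalg.inv(T); d=np.stack([(u-c['cx'])/c['fx'],(v-c['cy'])/c['fy'],np.ones_like(u)],-1)@M[:3,:3].T
    o=M[:3,3]; return o+d*((z-o[2])/d[...,2])[...,None]
def rect(xy):
    (cx,cy),(w,h),a=cv2.minAreaRect(xy.astype(np.float32)); a=np.radians(a)
    if h>w: w,h=h,w; a+=np.pi/2
    a=(a+np.pi/2)%np.pi-np.pi/2
    return np.round([cx,cy,w,h,a],4)
E
python3 - <<'E'
from h import *
z=np.load('top.npz'); img=z['img'];W=z['W']
hsv=cv2.cvtColor(img,cv2.COLOR_RGB2HSV)
c=ctrl.get_calibration('top');T=np.array(c['world_to_cam'])
for u,v in [(345,210),(382,203),(420,207),(276,200),(265,240),(250,205),(485,282),(190,159)]: print((u,v),hsv[v,u],np.round(W[v,u],3))
m=((hsv[...,0]>=13)&(hsv[...,0]<27)&(hsv[...,1]>50)&(hsv[...,1]<170)&(hsv[...,2]>150)).astype(np.uint8)
n,l,s,ce=cv2.connectedComponentsWithStats(m)
for i in range(1,n):
    if 80<s[i,4]<1500 and 150<ce[i][1]<300 and 200<ce[i][0]<500:
        v,u=np.nonzero(l==i); zz=np.nanmedian(W[v,u,2])
        P=ray_plane(c,T,u.astype(float),v.astype(float),zz)
        print(s[i],np.round(ce[i]),'z',round(zz,4),rect(P[:,:2]),P[:,:2].mean(0).round(4))
g=((hsv[...,0]>60)&(hsv[...,0]<90)&(hsv[...,1]>80)).astype(np.uint8); g[:170]=0;g[275:]=0;g[:,:225]=0;g[:,320:]=0
v,u=np.nonzero(g); z0=W[v,u,2]; k=(z0>0)&(z0<.02); print(np.nanmedian(z0[k]),rect(ray_plane(c,T,u[k]*1.,v[k]*1.,.01)[:,:2]))
k=(z0>.06);print('post',k.sum(),np.median(W[v[k],u[k]],0))
b=(W[...,2]>.085)&(W[...,2]<.11)&(W[...,0]>.3)&(W[...,0]<.8)&(W[...,1]>-.1)&(W[...,1]<.35)
v,u=np.nonzero(b);print('bar',b.sum(),rect(W[b][:,:2]))
b2=(W[...,2]>.108)&(W[...,2]<.14)&(W[...,0]>.3)&(W[...,0]<.8)&(W[...,1]>-.1)&(W[...,1]<.35)
print('pin',b2.sum(),W[b2].mean(0) if b2.any() else 0)
E
```

```text
(345, 210) [ 27  60 255] [ 0.509 -0.145  0.021]
(382, 203) [ 27  61 255] [ 0.529 -0.254  0.022]
(420, 207) [ 26  69 254] [ 0.517 -0.365  0.023]
(276, 200) [ 25  76 253] [0.54  0.06  0.029]
(265, 240) [ 19 114 228] [0.422 0.091 0.03 ]
(250, 205) [ 69  98 193] [0.527 0.141 0.008]
(485, 282) [ 30 139 255] [ 0.3   -0.542  0.024]
(190, 159) [ 21 173 255] [0.666 0.323 0.025]
[371 177  20  53 501] [380. 203.] z 0.0199 [ 0.5299 -0.2507  0.1559  0.037  -0.1893] [ 0.5298 -0.2493]
[408 180  22  54 931] [418. 208.] z 0.0207 [ 0.5201 -0.3606  0.1576  0.0597 -0.07  ] [ 0.5127 -0.3597]
[334 184  21  53 499] [343. 210.] z 0.0205 [ 0.5098 -0.1403  0.1556  0.0362 -0.217 ] [ 0.5089 -0.1391]
[252 191  51  20 435] [275. 200.] z 0.0317 [0.5388 0.0572 0.1509 0.0302 1.3209] [0.5394 0.0636]
[241 231  51  21 490] [267. 241.] z 0.0316 [0.4208 0.0879 0.1502 0.0303 1.327 ] [0.4195 0.0859]
0.00994647712360619 [ 0.4799  0.0732  0.2432  0.1643 -0.2487]
post 121 [0.37575224 0.09191284 0.07648669]
bar 780 [0.5803 0.1423 0.4552 0.1877 0.5668]
pin 35 [0.59482003 0.15523153 0.12290998]
```

Request:
step_arm --deltas '[{"dp":[0,0,0],"twist":-1},{"dp":[-0.9,-0.8,-0.1],"twist":0},{"dp":[-0.9,-0.8,-0.1],"twist":0},{"dp":[-0.9,-0.8,-0.1],"twist":0},{"dp":[-0.9,-0.8,-0.1],"twist":0},{"dp":[-0.9,-0.8,-0.1],"twist":0},{"dp":[-0.9,-0.8,-0.1],"twist":0},{"dp":[-0.9,-0.8,-0.1],"twist":0},{"dp":[-0.9,-0.8,-0.1],"twist":0},{"dp":[-0.9,-0.8,-0.1],"twist":0},{"dp":[-0.9,-0.8,-0.1],"twist":0},{"dp":[-0.9,-0.8,-0.1],"twist":0}]' --gripper 1 --squeeze 20

```text
time_s: 1.3
ee_pos: [0.4701, 0.0816, 0.2496]
eef_rot: [3.142, -0.0, 2.892]
force: [0.2, 0.0, 0.5]
grip_width: 0.0939
grip_force: 0.0
```

```bash
cat >> h.py <<'E'
from scipy.spatial.transform import Rotation as Ro
def wrist():
    o=ctrl.get_obs(); img,d=ctrl.camera('wrist'); c=ctrl.get_calibration('wrist')
    T=np.eye(4); T[:3,:3]=Ro.from_euler('xyz',o['eef_rot']).as_matrix(); T[:3,3]=o['ee_pos']
    T=T@np.array(c['hand_eye'])
    v,u=np.mgrid[0:400,0:640]; x=(u-c['cx'])/c['fx'];y=(v-c['cy'])/c['fy'];r=np.hypot(x,y)+1e-9
    D=np.stack([np.sin(r)*x/r,np.sin(r)*y/r,np.cos(r)],-1)
    W=(D/D[...,2:]*d[...,None])@T[:3,:3].T+T[:3,3]; W[d==0]=np.nan
    return o,img,W,D@T[:3,:3].T,T[:3,3]
def onz(D,o,z): return o+D*((z-o[2])/D[...,2])[...,None]
E
python3 - <<'E'
from h import *
o,img,W,D,c=wrist(); np.savez('w1',img=img,W=W,D=D,c=c); print(o['ee_pos'],o['eef_rot'],o['time_s'])
cv2.imwrite('pics/w1.png',img[...,::-1])
E
```

```text
[0.47009322 0.08160886 0.24955858] [ 3.14152866e+00 -1.06078030e-04  2.89243619e+00] 1.3
```

View pics/w1.png

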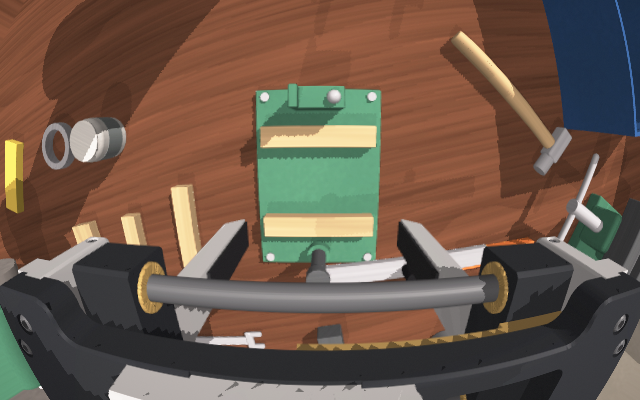

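The wrist view shows the carrier clearly: near batten at (318,137), far batten at (318,225), latch post and ball at (335,97). The loose pieces are partly hidden at lower left.

```bash
cat >> h.py <<'E'
def woods(img,W,D,c,ztop,box,tol=.006,amin=300):
    """wood pieces with top face at ztop inside box: rectangles on that plane"""
    hsv=cv2.cvtColor(img,cv2.COLOR_RGB2HSV)
    m=(hsv[...,0]>=12)&(hsv[...,0]<30)&(hsv[...,1]>30)&(hsv[...,1]<185)&(hsv[...,2]>140)
    P=onz(D,c,ztop)
    m&=(abs(W[...,2]-ztop)<tol)&(P[...,0]>box[0])&(P[...,0]<box[1])&(P[...,1]>box[2])&(P[...,1]<box[3])
    n,l,s,ce=cv2.connectedComponentsWithStats(m.astype(np.uint8))
    out=[]
    for i in range(1,n):
        if s[i,4]>amin: out.append((rect(P[l==i][:,:2]),np.nanmedian(W[l==i][:,2]).round(4),s[i,4]))
    return out
E
python3 - <<'E'
from h import *
z=np.load('w1.npz');img,W,D,c=[z[k] for k in ('img','W','D','c')]
for r in woods(img,W,D,c,.032,(.3,.65,-.05,.2)): print(r)
for r in woods(img,W,D,c,.022,(.3,.65,-.5,-.05)): print(r)
hsv=cv2.cvtColor(img,cv2.COLOR_RGB2HSV)
P=onz(D,c,.01); g=(hsv[...,0]>60)&(hsv[...,0]<90)&(hsv[...,1]>60)&(abs(W[...,2]-.01)<.005)&(abs(P[...,0]-.48)<.17)&(abs(P[...,1]-.07)<.15)
print('plate',rect(P[g][:,:2]))
P=onz(D,c,.076); g=(hsv[...,0]>60)&(hsv[...,0]<90)&(abs(W[...,2]-.076)<.004)&(abs(P[...,0]-.38)<.1)&(abs(P[...,1]-.09)<.15)
print('post',rect(P[g][:,:2]),g.sum())
E
```

```text
(array([0.4203, 0.0891, 0.149 , 0.0277, 1.3311]), np.float64(0.0313), np.int32(2471))
(array([0.5372, 0.0595, 0.149 , 0.0288, 1.3225]), np.float64(0.0312), np.int32(2159))
(array([ 0.4982, -0.1361,  0.1288,  0.0309, -0.2219]), np.float64(0.021), np.int32(1280))
(array([ 0.4784, -0.2386,  0.0494,  0.0309, -0.1856]), np.float64(0.021), np.int32(408))
plate [ 0.479   0.074   0.2473  0.1685 -0.2458]
post [0.3759 0.1045 0.0517 0.0243 1.3214] 867
```

Request:
step_arm --deltas '[{"dp":[-0.27,-0.64,0.5],"twist":-0.4},{"dp":[-0.27,-0.64,0.5],"twist":0},{"dp":[-0.27,-0.64,0.5],"twist":0},{"dp":[-0.27,-0.64,0.5],"twist":0},{"dp":[-0.27,-0.64,0.5],"twist":0},{"dp":[-0.27,-0.64,0.5],"twist":0},{"dp":[-0.27,-0.64,0.5],"twist":0},{"dp":[-0.27,-0.64,0.5],"twist":0},{"dp":[0,0,0.75],"twist":0},{"dp":[0,0,0.75],"twist":0},{"dp":[0,0,0.45],"twist":0},{"dp":[0,0,0.18],"twist":0}]'

```text
time_s: 2.55
ee_pos: [0.507, -0.135, 0.0023]
eef_rot: [3.141, -0.003, 2.92]
force: [-0.6, -0.2, -0.7]
grip_width: 0.094
grip_force: 0.0
```

Request:
step_arm --deltas '[{"dp":[0,0,0],"twist":0},{"dp":[0,0,0],"twist":0},{"dp":[0,0,0],"twist":0},{"dp":[0,0,0],"twist":0},{"dp":[0,0,0],"twist":0},{"dp":[0,0,0],"twist":0}]' --gripper -0.6 --squeeze 20

```text
time_s: 3.15
ee_pos: [0.5082, -0.1354, 0.0045]
eef_rot: [-3.142, 0.0, 2.921]
force: [-0.5, 1.0, 0.0]
grip_width: 0.0496
grip_force: 0.0
```

Request:
step_arm --deltas '[{"dp":[0,0,0],"twist":0},{"dp":[0,0,0],"twist":0},{"dp":[0,0,0],"twist":0},{"dp":[0,0,0],"twist":0},{"dp":[0,0,0],"twist":0},{"dp":[0,0,-0.8],"twist":0},{"dp":[0,0,-0.8],"twist":0},{"dp":[0,0,-0.8],"twist":0},{"dp":[0,0,0],"twist":0}]'

```text
time_s: 4.05
ee_pos: [0.5098, -0.1359, 0.1042]
eef_rot: [-3.141, 0.006, 2.921]
force: [0.1, 0.2, -1.2]
grip_width: 0.028
grip_force: 20.0
```

```bash
python3 - <<'E'
from h import *
o,img,W,D,c=wrist(); print(o['ee_pos'],o['grip_width'],o['grip_force'])
zt=o['ee_pos'][2]-.0045+.022
P=onz(D,c,zt); hsv=cv2.cvtColor(img,cv2.COLOR_RGB2HSV)
for r in woods(img,W,D,c,zt,(.3,.65,-.22,-.05)): print('held',r)
for r in woods(img,W,D,c,.022,(.3,.65,-.5,-.05)): print(r)
for r in woods(img,W,D,c,.032,(.3,.65,-.05,.2)): print(r)
E
```

```text
[ 0.50981702 -0.13586831  0.10415321] 0.027974329733449158 19.99987006187439
held (array([ 0.486 , -0.1299,  0.0966,  0.028 , -0.2209]), np.float64(0.121), np.int32(8705))
held (array([ 0.5687, -0.1484,  0.0281,  0.0263,  1.3542]), np.float64(0.1215), np.int32(1355))
(array([ 0.4947, -0.2437,  0.0804,  0.03  , -0.1996]), np.float64(0.0212), np.int32(2309))
(array([ 0.4961, -0.3586,  0.1027,  0.0509, -0.0061]), np.float64(0.0211), np.int32(2647))
(array([ 0.5852, -0.3659,  0.0486,  0.0182,  1.5079]), np.float64(0.0211), np.int32(346))
(array([0.4205, 0.0876, 0.1488, 0.0279, 1.3232]), np.float64(0.0314), np.int32(3194))
(array([0.5374, 0.0577, 0.1498, 0.0287, 1.3251]), np.float64(0.0314), np.int32(3325))
```

Request:
step_arm --deltas '[{"dp":[0.25,0.8,0],"twist":0.36},{"dp":[0.25,0.8,0],"twist":0},{"dp":[0.25,0.8,0],"twist":0},{"dp":[0.25,0.8,0],"twist":0},{"dp":[0.25,0.8,0],"twist":0},{"dp":[0.25,0.8,0],"twist":0},{"dp":[0.25,0.8,0],"twist":0},{"dp":[0.25,0.8,0],"twist":0},{"dp":[0,0,0.6],"twist":0},{"dp":[0,0,0.4],"twist":0},{"dp":[0,0,0],"twist":0},{"dp":[0,0,0],"twist":0}]'

```text
time_s: 5.3
ee_pos: [0.4917, 0.1322, 0.0598]
eef_rot: [-3.141, -0.001, 2.895]
force: [0.4, 0.2, -0.4]
grip_width: 0.0282
grip_force: 20.0
```

Request:
step_arm --deltas '[{"dp":[-0.03,0,0.3],"twist":0},{"dp":[0,0,0.22],"twist":0},{"dp":[0,0,0.05],"twist":0},{"dp":[0,0,0],"twist":0}]'

```text
time_s: 5.7
ee_pos: [0.4944, 0.1319, 0.0385]
eef_rot: [3.141, 0.003, 2.895]
force: [-1.0, -1.3, 13.5]
grip_width: 0.0281
grip_force: 20.0
```

Request:
step_arm --deltas '[{"dp":[0,0,0],"twist":0},{"dp":[0,0,0],"twist":0},{"dp":[0,0,0],"twist":0},{"dp":[0,0,-0.8],"twist":0},{"dp":[0,0,-0.9],"twist":0},{"dp":[0,0,-0.9],"twist":0},{"dp":[0,0,0],"twist":0}]' --gripper 0.4

```text
time_s: 6.4
ee_pos: [0.495, 0.1325, 0.1457]
eef_rot: [3.139, 0.006, 2.895]
force: [-0.3, -0.6, -0.5]
grip_width: 0.0656
grip_force: 0.0
```

```bash
python3 - <<'E'
from h import *
o,img,W,D,c=wrist(); print(o['ee_pos'],o['grip_width'],o['time_s'])
for r in woods(img,W,D,c,.054,(.3,.65,-.05,.25)): print('2nd',r)
for r in woods(img,W,D,c,.032,(.3,.65,-.05,.2)): print(r)
for r in woods(img,W,D,c,.022,(.3,.65,-.5,-.05)): print('b',r)
E
```

```text
[0.49503626 0.13247123 0.14569976] 0.06557909187030059 6.4
2nd (array([ 0.5019,  0.1306,  0.148 ,  0.0276, -0.2504]), np.float64(0.0533), np.int32(4680))
(array([0.4204, 0.0887, 0.1484, 0.0275, 1.3235]), np.float64(0.0313), np.int32(3579))
(array([0.525 , 0.0121, 0.0511, 0.0298, 1.3205]), np.float64(0.0311), np.int32(811))
(array([0.5428, 0.082 , 0.0432, 0.0295, 1.3073]), np.float64(0.0312), np.int32(954))
b (array([ 0.4745, -0.2357,  0.0399,  0.0343, -0.2209]), np.float64(0.0208), np.int32(318))
b (array([ 0.4723, -0.3521,  0.0583,  0.0505,  1.5108]), np.float64(0.0209), np.int32(412))
```

Request:
step_arm --deltas '[{"dp":[0,0,0],"twist":0},{"dp":[0,0,0],"twist":0}]'

```text
time_s: 6.65
ee_pos: [0.4926, 0.132, 0.1401]
eef_rot: [-3.141, -0.002, 2.895]
force: [0.7, 0.1, -0.3]
grip_width: 0.0661
grip_force: 0.0
```

```bash
python3 - <<'E'
from h import *
o,img,W,D,c=wrist(); print(o['ee_pos'],o['eef_rot'],o['time_s'])
for r in woods(img,W,D,c,.054,(.3,.65,-.05,.25)): print('2nd',r)
for r in woods(img,W,D,c,.032,(.3,.65,-.05,.2)): print(r)
img,d,W=cloud('top'); c=ctrl.get_calibration('top')
v,u=np.mgrid[0:400,0:640]; M=np.linalg.inv(np.array(c['world_to_cam']))
D=np.stack([(u-c['cx'])/c['fx'],(v-c['cy'])/c['fy'],np.ones(u.shape)],-1)@M[:3,:3].T
for zt in (.022,.032,.054):
  for r in woods(img,W,D,M[:3,3],zt,(.3,.65,-.45,.25),amin=60): print('top',zt,r)
cv2.imwrite('pics/w2.png',ctrl.camera('wrist')[0][...,::-1])
E
```

```text
[0.49262475 0.13197626 0.14011579] [-3.14066596e+00 -1.97326647e-03  2.89539057e+00] 6.65
2nd (array([ 0.5008,  0.131 ,  0.1464,  0.0281, -0.2473]), np.float64(0.0533), np.int32(4886))
(array([0.4203, 0.0888, 0.1485, 0.028 , 1.322 ]), np.float64(0.0313), np.int32(3746))
(array([0.5245, 0.0095, 0.0458, 0.0298, 1.3586]), np.float64(0.0311), np.int32(684))
(array([0.5424, 0.0805, 0.0466, 0.0291, 1.3394]), np.float64(0.0312), np.int32(1026))
top 0.022 (array([ 0.5273, -0.251 ,  0.1494,  0.028 , -0.1867]), np.float64(0.0216), np.int32(483))
top 0.022 (array([ 0.5185, -0.3617,  0.1496,  0.0508, -0.0674]), np.float64(0.0214), np.int32(875))
top 0.032 (array([0.5338, 0.0451, 0.1236, 0.0287, 1.3136]), np.float64(0.0318), np.int32(395))
top 0.032 (array([0.4163, 0.0774, 0.1263, 0.0281, 1.3256]), np.float64(0.032), np.int32(407))
top 0.054 (array([ 0.5498,  0.1174,  0.0484,  0.0292, -0.2327]), np.float64(0.054), np.int32(147))
```

View pics/w2.png

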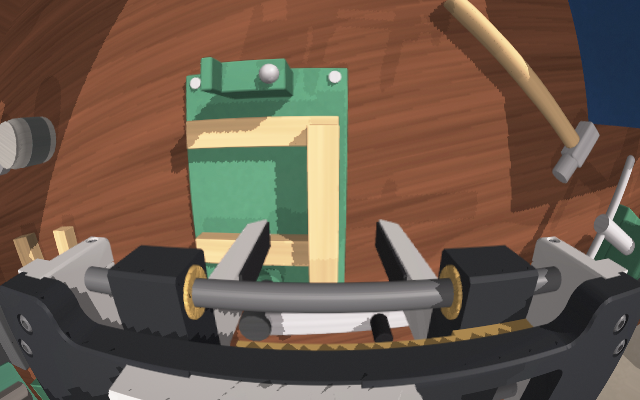

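The batten lies square but about 7–8 mm too far from the robot. I'll regrip it and shift it along its length.

Request:
step_arm --deltas '[{"dp":[0,0,0.8],"twist":0},{"dp":[0,0,0.8],"twist":0},{"dp":[0,0,0.6],"twist":0},{"dp":[0,0,0.27],"twist":0},{"dp":[0,0,0],"twist":0}]'

```text
time_s: 7.3
ee_pos: [0.4925, 0.132, 0.0415]
eef_rot: [-3.14, -0.002, 2.895]
force: [0.8, -0.1, 0.7]
grip_width: 0.0658
grip_force: 0.0
```

Request:
step_arm --deltas '[{"dp":[0,0,0],"twist":0},{"dp":[0,0,0],"twist":0},{"dp":[0,0,0],"twist":0},{"dp":[0,0,0],"twist":0},{"dp":[0,0,0],"twist":0},{"dp":[0,0,0],"twist":0},{"dp":[0,0,-0.2],"twist":0},{"dp":[0,0,0],"twist":0},{"dp":[0.2,0,0],"twist":0},{"dp":[0,0,0],"twist":0},{"dp":[0,0,0],"twist":0}]' --gripper -0.6

```text
time_s: 8.4
ee_pos: [0.4852, 0.1341, 0.0506]
eef_rot: [-3.142, -0.0, 2.896]
force: [-0.1, -0.4, -1.0]
grip_width: 0.0278
grip_force: 20.0
```

Request:
step_arm --deltas '[{"dp":[0,0,0.12],"twist":0},{"dp":[0,0,0.09],"twist":0},{"dp":[0,0,0],"twist":0},{"dp":[0,0,0],"twist":0}]'

```text
time_s: 8.8
ee_pos: [0.4857, 0.134, 0.0422]
eef_rot: [3.142, 0.0, 2.895]
force: [0.5, -0.8, 1.6]
grip_width: 0.028
grip_force: 20.0
```

Request:
step_arm --deltas '[{"dp":[0,0,0],"twist":0},{"dp":[0,0,0],"twist":0},{"dp":[0,0,0],"twist":0},{"dp":[0,0,0],"twist":0},{"dp":[0,0,-0.6],"twist":0},{"dp":[0,0,-0.9],"twist":0},{"dp":[0,0,-0.9],"twist":0},{"dp":[0,0,0],"twist":0},{"dp":[0,0,0],"twist":0}]' --gripper 0.4

```text
time_s: 9.7
ee_pos: [0.4855, 0.1341, 0.1385]
eef_rot: [3.141, 0.001, 2.895]
force: [0.2, 1.0, 0.9]
grip_width: 0.0658
grip_force: 0.0
```

```bash
cat >> h.py <<'E'
def carrier(xy): # world -> carrier xy
    d=np.array(xy)-[.479,.0738]; c,s=np.cos(-.2465),np.sin(-.2465)
    return np.round([c*d[0]+s*d[1],-s*d[0]+c*d[1]],4)
E
python3 - <<'E'
from h import *
o,img,W,D,c=wrist(); print(o['ee_pos'],o['eef_rot'],o['time_s'])
for zt in (.032,.054):
  for r in woods(img,W,D,c,zt,(.3,.65,-.05,.25)): print(zt,carrier(r[0][:2]),r)
E
```

```text
[0.48552396 0.13407065 0.13846017] [3.14111969e+00 9.83864130e-04 2.89545531e+00] 9.7
0.032 [-0.0605 -0.0141] (array([0.4169, 0.0749, 0.1195, 0.0273, 1.3262]), np.float64(0.0313), np.int32(3459))
0.032 [ 0.0595 -0.0529] (array([0.5238, 0.008 , 0.0402, 0.0299, 1.3246]), np.float64(0.031), np.int32(497))
0.032 [0.06   0.0207] (array([0.5422, 0.0792, 0.0492, 0.0298, 1.308 ]), np.float64(0.0312), np.int32(1077))
0.054 [-0.0007  0.0608] (array([ 0.4931,  0.1329,  0.1465,  0.0278, -0.2439]), np.float64(0.0533), np.int32(4908))
```

Request:
step_arm --deltas '[{"dp":[-0.29,-0.92,0],"twist":-0.8},{"dp":[-0.29,-0.92,0],"twist":0},{"dp":[-0.29,-0.92,0],"twist":0},{"dp":[-0.29,-0.92,0],"twist":0},{"dp":[-0.29,-0.92,0],"twist":0},{"dp":[-0.29,-0.92,0],"twist":0},{"dp":[-0.29,-0.92,0],"twist":0},{"dp":[-0.29,-0.92,0],"twist":0},{"dp":[-0.29,-0.92,0],"twist":0},{"dp":[-0.29,-0.92,0],"twist":0},{"dp":[0,0,0.9],"twist":0},{"dp":[0,0,0.9],"twist":0}]' --gripper 0.6

```text
time_s: 10.95
ee_pos: [0.527, -0.2504, 0.064]
eef_rot: [3.141, -0.001, 2.949]
force: [0.7, 0.3, -1.1]
grip_width: 0.0752
grip_force: 0.0
```

Request:
step_arm --deltas '[{"dp":[0,0,0.7],"twist":0},{"dp":[0,0,0.5],"twist":0},{"dp":[0,0,0.25],"twist":0},{"dp":[0,0,0],"twist":0}]'

```text
time_s: 11.35
ee_pos: [0.5266, -0.2489, 0.0063]
eef_rot: [3.14, -0.003, 2.951]
force: [0.6, 0.1, 0.1]
grip_width: 0.0747
grip_force: 0.0
```

Request:
step_arm --deltas '[{"dp":[0,0,0],"twist":0},{"dp":[0,0,0],"twist":0},{"dp":[0,0,0],"twist":0},{"dp":[0,0,0],"twist":0},{"dp":[0,0,0],"twist":0},{"dp":[0,0,0],"twist":0},{"dp":[0,0,0],"twist":0},{"dp":[0,0,-0.8],"twist":0},{"dp":[0,0,-0.8],"twist":0},{"dp":[0,0,-0.8],"twist":0},{"dp":[0,0,0],"twist":0},{"dp":[0,0,0],"twist":0}]' --gripper -0.6

```text
time_s: 12.55
ee_pos: [0.5275, -0.2494, 0.1042]
eef_rot: [-3.141, 0.0, 2.951]
force: [-0.5, 0.4, -1.3]
grip_width: 0.028
grip_force: 20.0
```

```bash
python3 - <<'E'
from h import *
o,img,W,D,c=wrist(); print(o['ee_pos'],o['eef_rot'],o['grip_width'])
y=o['eef_rot'][2]; ax=np.array([np.cos(y),np.sin(y)])
zt=o['ee_pos'][2]-.005+.022; print(zt)
P=onz(D,c,zt); hsv=cv2.cvtColor(img,cv2.COLOR_RGB2HSV)
for r in woods(img,W,D,c,zt,(.3,.68,-.32,-.18)):
    print('held',r)
    q=r[0]; t=((q[:2]-o['ee_pos'][:2])@ax); print(t-q[2]/2,t+q[2]/2)
for r in woods(img,W,D,c,.022,(.3,.68,-.5,-.05)): print(r)
E
```

```text
[ 0.52753462 -0.24942434  0.10423326] [-3.14144654e+00  4.40852434e-04  2.95125646e+00] 0.027985344153509208
0.12123326433320275
held (array([ 0.5037, -0.2443,  0.0968,  0.0275, -0.1895]), np.float64(0.1171), np.int32(8400))
-0.024026346313431923 0.07277365368656807
held (array([ 0.5865, -0.2602,  0.027 ,  0.0253,  1.381 ]), np.float64(0.1171), np.int32(1284))
-0.07343914069577805 -0.04643914069577804
(array([ 0.5016, -0.3609,  0.1118,  0.0494, -0.0655]), np.float64(0.0212), np.int32(5488))
```

Request:
step_arm --deltas '[{"dp":[0.4,0.75,0],"twist":0.8},{"dp":[0.4,0.75,0],"twist":0},{"dp":[0.4,0.75,0],"twist":0},{"dp":[0.4,0.75,0],"twist":0},{"dp":[0.4,0.75,0],"twist":0},{"dp":[0.4,0.75,0],"twist":0},{"dp":[0.4,0.75,0],"twist":0},{"dp":[0.4,0.75,0],"twist":0},{"dp":[0,0,0.6],"twist":0},{"dp":[0,0,0.4],"twist":0},{"dp":[0,0,0],"twist":0},{"dp":[0,0,0],"twist":0}]'

```text
time_s: 13.8
ee_pos: [0.4597, 0.0139, 0.0638]
eef_rot: [-3.141, -0.002, 2.895]
force: [0.4, -0.3, -0.9]
grip_width: 0.0276
grip_force: 20.0
```

```bash
python3 - <<'E'
from h import *
o,img,W,D,c=wrist(); print(o['ee_pos'],o['eef_rot'],o['grip_width'])
zt=o['ee_pos'][2]-.008+.022
for r in woods(img,W,D,c,zt,(.3,.68,-.1,.08)):
    print('held',carrier(r[0][:2]),r)
for zt in (.032,.054):
  for r in woods(img,W,D,c,zt,(.3,.65,-.05,.25),tol=.005): print(zt,carrier(r[0][:2]),r)
print(carrier(o['ee_pos'][:2]))
E
```

```text
[0.45973405 0.01393699 0.06382676] [-3.14126651e+00 -1.66934809e-03  2.89521322e+00] 0.0275763930242895
held [-0.0277 -0.0622] (array([ 0.437 ,  0.0202,  0.0986,  0.0277, -0.2455]), np.float64(0.0768), np.int32(8382))
held [ 0.0582 -0.0622] (array([ 5.2030e-01, -7.0000e-04,  2.7200e-02,  2.5800e-02,  1.3169e+00]), np.float64(0.0766), np.int32(1255))
0.032 [-0.0605  0.0014] (array([0.4207, 0.0899, 0.0927, 0.0274, 1.3258]), np.float64(0.0313), np.int32(4758))
0.054 [-0.0196  0.0595] (array([ 0.4745,  0.1363,  0.1099,  0.0284, -0.245 ]), np.float64(0.0533), np.int32(4671))
[-0.0041 -0.0628]
```

Request:
step_arm --deltas '[{"dp":[-0.075,0.03,0.3],"twist":0},{"dp":[0,0,0.2],"twist":0},{"dp":[0,0,0.06],"twist":0},{"dp":[0,0,0.02],"twist":0},{"dp":[0,0,0],"twist":0}]'

```text
time_s: 14.35
ee_pos: [0.4633, 0.0144, 0.0411]
eef_rot: [-3.142, -0.0, 2.895]
force: [0.5, -0.1, -0.8]
grip_width: 0.0281
grip_force: 20.0
```

Request:
step_arm --deltas '[{"dp":[0,0,0],"twist":0},{"dp":[0,0,0],"twist":0},{"dp":[0,0,0],"twist":0},{"dp":[0,0,0],"twist":0},{"dp":[0,0,-0.6],"twist":0},{"dp":[0,0,-0.9],"twist":0},{"dp":[0,0,-0.9],"twist":0},{"dp":[0,0,0],"twist":0},{"dp":[0,0,0],"twist":0}]' --gripper 0.4

```text
time_s: 15.25
ee_pos: [0.4634, 0.0144, 0.1373]
eef_rot: [3.141, 0.001, 2.895]
force: [0.1, 0.2, 0.4]
grip_width: 0.0659
grip_force: 0.0
```

```bash
python3 - <<'E'
from h import *
o,img,W,D,c=wrist(); print(o['ee_pos'],o['eef_rot'],o['time_s'])
for zt in (.032,.054):
  for r in woods(img,W,D,c,zt,(.3,.65,-.05,.25)): print(zt,carrier(r[0][:2]),r)
E
```

```text
[0.46343923 0.01444969 0.13732781] [3.14134484e+00 1.26820554e-03 2.89543338e+00] 15.25
0.032 [-0.0605  0.0008] (array([0.4205, 0.0893, 0.0947, 0.0268, 1.3261]), np.float64(0.0314), np.int32(2769))
0.032 [ 0.0598 -0.0234] (array([0.5313, 0.0365, 0.0453, 0.0292, 1.3424]), np.float64(0.0312), np.int32(1057))
0.054 [ 0.0011 -0.0607] (array([ 0.4653,  0.0147,  0.1482,  0.0281, -0.2455]), np.float64(0.0533), np.int32(5089))
0.054 [-0.0005  0.0597] (array([ 0.4931,  0.1318,  0.148 ,  0.0291, -0.2491]), np.float64(0.0533), np.int32(3654))
```

Request:
step_arm --deltas '[{"dp":[0,0,0],"twist":-1},{"dp":[0,0,0],"twist":-1},{"dp":[-0.2,-0.93,0],"twist":-0.57},{"dp":[-0.2,-0.93,0],"twist":0},{"dp":[-0.2,-0.93,0],"twist":0},{"dp":[-0.2,-0.93,0],"twist":0},{"dp":[-0.2,-0.93,0],"twist":0},{"dp":[-0.2,-0.93,0],"twist":0},{"dp":[-0.2,-0.93,0],"twist":0},{"dp":[-0.2,-0.93,0],"twist":0},{"dp":[-0.2,-0.93,0],"twist":0},{"dp":[-0.2,-0.93,0],"twist":0}]' --gripper 0.9

```text
time_s: 16.5
ee_pos: [0.5163, -0.3635, 0.1351]
eef_rot: [3.14, -0.002, 3.075]
force: [0.8, 0.5, 0.5]
grip_width: 0.0894
grip_force: 0.0
```

Request:
step_arm --deltas '[{"dp":[0,0,0],"twist":0},{"dp":[0,0,0],"twist":0}]'

```text
time_s: 16.7
ee_pos: [0.5161, -0.3622, 0.135]
eef_rot: [3.14, -0.002, 3.074]
force: [-0.2, 0.1, -0.4]
grip_width: 0.0892
grip_force: 0.0
```

```bash
python3 - <<'E'
from h import *
o,img,W,D,c=wrist(); print(o['ee_pos'],o['eef_rot'],o['grip_width'])
for r in woods(img,W,D,c,.022,(.3,.68,-.5,-.25)): print(r)
E
```

```text
[ 0.51610677 -0.36216652  0.13497989] [ 3.13975535e+00 -2.45342288e-03  3.07376690e+00] 0.08923867915622474
(array([ 0.5194, -0.3628,  0.1479,  0.0498, -0.0692]), np.float64(0.0213), np.int32(7436))
```

Request:
step_arm --deltas '[{"dp":[-0.09,0,0.9],"twist":0},{"dp":[0,0,0.9],"twist":0},{"dp":[0,0,0.8],"twist":0},{"dp":[0,0,0.4],"twist":0},{"dp":[0,0,0.2],"twist":0},{"dp":[0,0,0],"twist":0}]'

```text
time_s: 17.35
ee_pos: [0.5205, -0.3621, 0.009]
eef_rot: [3.141, -0.0, 3.075]
force: [0.0, 0.2, 0.2]
grip_width: 0.0891
grip_force: 0.0
```

Request:
step_arm --deltas '[{"dp":[0,0,0],"twist":0},{"dp":[0,0,0],"twist":0},{"dp":[0,0,0],"twist":0},{"dp":[0,0,0],"twist":0},{"dp":[0,0,0],"twist":0},{"dp":[0,0,0],"twist":0},{"dp":[0,0,0],"twist":0},{"dp":[0,0,-0.8],"twist":0},{"dp":[0,0,-0.9],"twist":0},{"dp":[0,0,-0.9],"twist":0},{"dp":[0,0,-0.6],"twist":0},{"dp":[0,0,0],"twist":0}]' --gripper -0.2 --squeeze 30

```text
time_s: 18.55
ee_pos: [0.5214, -0.3633, 0.1406]
eef_rot: [-3.138, 0.005, 3.075]
force: [-1.0, -1.1, -1.1]
grip_width: 0.0499
grip_force: 30.0
```

Request:
step_arm --deltas '[{"dp":[0,0,0],"twist":1},{"dp":[0,0,0],"twist":1},{"dp":[0,0,0],"twist":1},{"dp":[0,0,0],"twist":1},{"dp":[0,0,0],"twist":1},{"dp":[0,0,0],"twist":1},{"dp":[0,0,0],"twist":1},{"dp":[0,0,0],"twist":1},{"dp":[0,0,0],"twist":1},{"dp":[0,0,0],"twist":1},{"dp":[0,0,0],"twist":1},{"dp":[0,0,0],"twist":1}]'

```text
time_s: 19.75
ee_pos: [0.5199, -0.3621, 0.135]
eef_rot: [-3.141, -0.002, 2.234]
force: [-0.0, -0.1, -1.6]
grip_width: 0.0501
grip_force: 30.0
```

Request:
step_arm --deltas '[{"dp":[0,0,0],"twist":1},{"dp":[0,0,0],"twist":1},{"dp":[0,0,0],"twist":1},{"dp":[0,0,0],"twist":1},{"dp":[0,0,0],"twist":1},{"dp":[0,0,0],"twist":1},{"dp":[0,0,0],"twist":1},{"dp":[0,0,0],"twist":1},{"dp":[0,0,0],"twist":1},{"dp":[0,0,0],"twist":1},{"dp":[0,0,0],"twist":1},{"dp":[0,0,0],"twist":1}]'

```text
time_s: 20.95
ee_pos: [0.5199, -0.3621, 0.1351]
eef_rot: [-3.139, -0.001, 1.396]
force: [0.4, -0.2, -1.5]
grip_width: 0.0498
grip_force: 30.0
```

Request:
step_arm --deltas '[{"dp":[0,0,0],"twist":1},{"dp":[0.94,-0.34,0],"twist":0.1},{"dp":[0.94,-0.34,0],"twist":0},{"dp":[0.94,-0.34,0],"twist":0},{"dp":[0.94,-0.34,0],"twist":0},{"dp":[0.94,-0.34,0],"twist":0},{"dp":[0.94,-0.34,0],"twist":0},{"dp":[0.94,-0.34,0],"twist":0},{"dp":[0.94,-0.34,0],"twist":0},{"dp":[0.94,-0.34,0],"twist":0},{"dp":[0.94,-0.34,0],"twist":0},{"dp":[0.94,-0.34,0],"twist":0}]'

```text
time_s: 22.15
ee_pos: [0.4757, 0.0766, 0.1357]
eef_rot: [-3.14, 0.001, 1.322]
force: [0.9, -0.8, -1.4]
grip_width: 0.0495
grip_force: 30.0
```

Request:
step_arm --deltas '[{"dp":[0,0,0.4],"twist":0},{"dp":[0,0,0.4],"twist":0},{"dp":[0,0,0],"twist":0},{"dp":[0,0,0],"twist":0}]'

```text
time_s: 22.55
ee_pos: [0.4764, 0.075, 0.1045]
eef_rot: [-3.14, 0.0, 1.322]
force: [0.6, 0.3, -1.8]
grip_width: 0.0498
grip_force: 30.0
```

```bash
python3 - <<'E'
from h import *
o,img,W,D,c=wrist(); print(o['ee_pos'],o['eef_rot'],o['grip_width'],carrier(o['ee_pos'][:2]))
zt=o['ee_pos'][2]-.010+.022
for r in woods(img,W,D,c,zt,(.3,.68,-.1,.2)): print('held',carrier(r[0][:2]),r)
for r in woods(img,W,D,c,.054,(.3,.65,-.05,.25)): print(carrier(r[0][:2]),r)
cv2.imwrite('pics/w3.png',img[...,::-1])
E
```

```text
[0.47637762 0.07501033 0.10452217] [-3.14014361e+00  4.78019864e-04  1.32229842e+00] 0.04983005778447176 [-0.0028  0.0005]
held [-0.002   0.0256] (array([0.4833, 0.0991, 0.1019, 0.05  , 1.3234]), np.float64(0.1166), np.int32(15222))
held [-0.0023 -0.0608] (array([ 0.4619,  0.0154,  0.0494,  0.0233, -0.2459]), np.float64(0.1166), np.int32(1993))
[0.0532 0.0606] (array([ 0.5454,  0.1196,  0.0433,  0.0279, -0.247 ]), np.float64(0.0533), np.int32(2014))
[-0.0549  0.0605] (array([ 0.4405,  0.1459,  0.0372,  0.0273, -0.2402]), np.float64(0.0533), np.int32(1720))
```

View pics/w3.png

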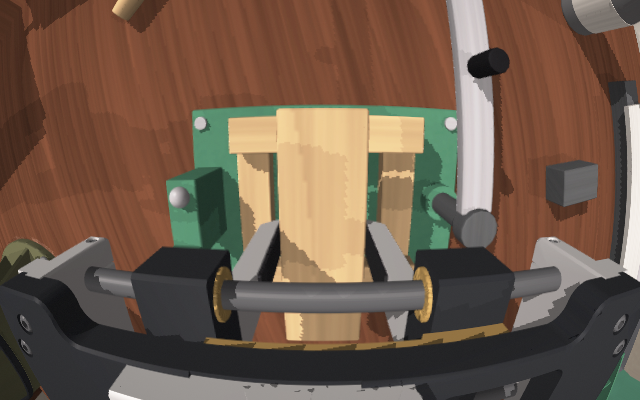

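The board is held square over the stack within about 2 mm. The keeper bar and pin at (490,62) are well clear.

Request:
step_arm --deltas '[{"dp":[-0.05,0.05,0.4],"twist":-0.04},{"dp":[0,0,0.4],"twist":0},{"dp":[0,0,0.15],"twist":0},{"dp":[0,0,0.06],"twist":0},{"dp":[0,0,0.02],"twist":0},{"dp":[0,0,0],"twist":0}]'

```text
time_s: 23.2
ee_pos: [0.4785, 0.0727, 0.0644]
eef_rot: [3.141, -0.0, 1.325]
force: [-0.2, 0.8, -0.3]
grip_width: 0.0502
grip_force: 30.0
```

Request:
step_arm --deltas '[{"dp":[0,0,0],"twist":0},{"dp":[0,0,0],"twist":0},{"dp":[0,0,0],"twist":0},{"dp":[0,0,0],"twist":0},{"dp":[0,0,-0.6],"twist":0},{"dp":[0,0,-0.9],"twist":0},{"dp":[0,0,-0.9],"twist":0},{"dp":[0,0,-0.6],"twist":0},{"dp":[0,0,0],"twist":0},{"dp":[0,0,0],"twist":0}]' --gripper 0.6

```text
time_s: 24.2
ee_pos: [0.4781, 0.0727, 0.1835]
eef_rot: [3.141, -0.0, 1.325]
force: [0.6, -1.2, -2.1]
grip_width: 0.0752
grip_force: 0.0
```

```bash
python3 - <<'E'
from h import *
o,img,W,D,c=wrist(); print(o['ee_pos'],o['eef_rot'],o['time_s'])
for zt in (.076,.054):
  for r in woods(img,W,D,c,zt,(.3,.65,-.05,.25)): print(zt,carrier(r[0][:2]),r)
b=(W[...,2]>.118)&(W[...,2]<.132)&(W[...,1]>.1)&(W[...,1]<.22)&(W[...,0]>.5)
print('pin',b.sum(),np.nanmean(W[b],0),rect(W[b][:,:2]))
b=(abs(W[...,2]-.096)<.004)&(W[...,1]>.08)&(W[...,1]<.3)&(W[...,0]>.5)
print('bar',rect(onz(D,c,.096)[b][:,:2]))
E
```

```text
[0.47805286 0.07270667 0.18354206] [ 3.14145060e+00 -1.82472871e-05  1.32533147e+00] 24.2
0.076 [0.0006 0.0001] (array([0.4796, 0.0738, 0.1478, 0.0499, 1.3258]), np.float64(0.0753), np.int32(7763))
0.054 [-0.05    0.0604] (array([ 0.4453,  0.1446,  0.0479,  0.0267, -0.2419]), np.float64(0.0533), np.int32(1238))
0.054 [0.0512 0.0607] (array([ 0.5435,  0.1202,  0.0477,  0.0272, -0.224 ]), np.float64(0.0533), np.int32(1241))
0.054 [-0.0469 -0.0589] (array([ 0.4191,  0.0281,  0.0424,  0.0292, -0.2584]), np.float64(0.0532), np.int32(909))
0.054 [ 0.0483 -0.059 ] (array([ 0.5114,  0.0048,  0.0414,  0.0288, -0.2301]), np.float64(0.0532), np.int32(856))
pin 568 [0.70039044 0.18065459 0.12425838] [0.7145 0.186  0.2528 0.0244 0.2215]
bar [0.6834 0.1941 0.2939 0.1368 0.4285]
```

Board placed centrally. Next I'll locate the pin and bar.

```bash
python3 - <<'E'
from h import *
o,img,W,D,c=wrist()
P=onz(D,c,.126)
b=(abs(W[...,2]-.126)<.006)&(abs(P[...,1]-.157)<.03)&(abs(P[...,0]-.595)<.03)
print('pin',b.sum(),np.nanmean(P[b],0),rect(P[b][:,:2]))
cnt=W[b]; print(np.nanmedian(cnt[:,2]))
P=onz(D,c,.096)
b=(abs(W[...,2]-.096)<.004)&(P[...,1]>.08)&(P[...,1]<.3)&(abs(P[...,0]-.595)<.03)
print('bar',b.sum(),rect(P[b][:,:2]))
for n in ('top',):
    img,d,W=cloud(n); b=(W[...,2]>.115)&(W[...,2]<.135)&(abs(W[...,1]-.157)<.03)&(abs(W[...,0]-.595)<.03); print(n,b.sum(),W[b].mean(0))
E
```

```text
pin 288 [0.59901125 0.15577654 0.126     ] [ 0.5992  0.1558  0.0158  0.0157 -0.257 ]
0.1251557245317636
bar 3973 [0.5992 0.1548 0.1558 0.0264 1.3938]
top 31 [0.59879024 0.15424057 0.12464318]
```

Request:
step_arm --deltas '[{"dp":[0,0,0],"twist":-1},{"dp":[0.64,0.66,0],"twist":-0.07},{"dp":[0.64,0.66,0],"twist":0},{"dp":[0.64,0.66,0],"twist":0},{"dp":[0.64,0.66,0],"twist":0},{"dp":[0,0,0.3],"twist":0},{"dp":[0,0,0],"twist":0},{"dp":[0,0,0],"twist":0}]' --gripper 0

```text
time_s: 25.15
ee_pos: [0.5989, 0.155, 0.1711]
eef_rot: [-3.14, 0.001, 1.4]
force: [0.0, -0.2, 0.5]
grip_width: 0.047
grip_force: 0.0
```

Request:
step_arm --deltas '[{"dp":[0,0,0.7],"twist":0},{"dp":[0,0,0.6],"twist":0},{"dp":[0,0,0.35],"twist":0},{"dp":[0,0,0],"twist":0},{"dp":[0,0,0],"twist":0}]'

```text
time_s: 25.65
ee_pos: [0.6, 0.1554, 0.107]
eef_rot: [3.141, -0.0, 1.4]
force: [1.1, -0.7, 0.9]
grip_width: 0.047
grip_force: 0.0
```

Request:
step_arm --deltas '[{"dp":[0,0,0],"twist":0},{"dp":[0,0,0],"twist":0},{"dp":[0,0,0],"twist":0},{"dp":[0,0,0],"twist":0},{"dp":[0,0,0],"twist":0}]' --gripper -0.57 --squeeze 5

```text
time_s: 26.15
ee_pos: [0.5998, 0.1556, 0.106]
eef_rot: [3.141, -0.0, 1.4]
force: [0.3, -0.3, 0.5]
grip_width: 0.0205
grip_force: 0.0
```

Request:
step_arm --deltas '[{"dp":[-0.007,-0.19,0],"twist":-1},{"dp":[-0.007,-0.19,0],"twist":-1},{"dp":[-0.007,-0.19,0],"twist":-1},{"dp":[-0.007,-0.19,0],"twist":-1},{"dp":[-0.007,-0.19,0],"twist":-1},{"dp":[-0.007,-0.19,0],"twist":-1}]'

```text
time_s: 26.75
ee_pos: [0.5542, 0.1537, 0.1059]
eef_rot: [3.141, -0.0, 1.822]
force: [-0.2, 0.7, -0.7]
grip_width: 0.0202
grip_force: 0.4
```

Request:
step_arm --deltas '[{"dp":[-0.007,-0.19,0],"twist":-1},{"dp":[-0.007,-0.19,0],"twist":-1},{"dp":[-0.007,-0.19,0],"twist":-1},{"dp":[-0.007,-0.19,0],"twist":-1},{"dp":[-0.007,-0.19,0],"twist":-1},{"dp":[-0.007,-0.19,0],"twist":-1},{"dp":[-0.007,-0.19,0],"twist":-1},{"dp":[-0.007,-0.19,0],"twist":-1},{"dp":[-0.007,-0.19,0],"twist":-1},{"dp":[-0.007,-0.19,0],"twist":-1},{"dp":[-0.007,-0.19,0],"twist":-1}]'

```text
time_s: 27.85
ee_pos: [0.4885, 0.1052, 0.1059]
eef_rot: [3.141, 0.0, 2.59]
force: [0.3, 0.7, 0.8]
grip_width: 0.0202
grip_force: 0.4
```

Request:
step_arm --deltas '[{"dp":[-0.007,-0.19,0],"twist":-1},{"dp":[-0.007,-0.19,0],"twist":-1},{"dp":[-0.007,-0.19,0],"twist":-1},{"dp":[-0.007,-0.19,0],"twist":-1},{"dp":[0,-0.08,0],"twist":-0.37},{"dp":[0,0,0],"twist":0}]'

```text
time_s: 28.45
ee_pos: [0.4757, 0.0742, 0.106]
eef_rot: [3.142, 0.0, 2.892]
force: [-0.1, -0.3, 0.4]
grip_width: 0.0203
grip_force: 0.0
```

Request:
step_arm --deltas '[{"dp":[0,-0.05,0],"twist":0},{"dp":[0,0,0],"twist":0}]'

```text
time_s: 28.65
ee_pos: [0.4751, 0.0725, 0.1059]
eef_rot: [-3.142, 0.0, 2.891]
force: [-0.3, 0.6, -0.1]
grip_width: 0.0205
grip_force: 0.0
```

Request:
step_arm --deltas '[{"dp":[0,-0.06,0],"twist":0},{"dp":[0,0,0],"twist":0}]'

```text
time_s: 28.85
ee_pos: [0.4748, 0.0711, 0.1059]
eef_rot: [3.14, 0.0, 2.891]
force: [3.8, 10.4, -2.5]
grip_width: 0.0212
grip_force: 5.0
```

```bash
python3 - <<'E'
from h import *
o=ctrl.get_obs(); print(o['ee_pos'],carrier(o['ee_pos'][:2]),o['force'],o['grip_force'])
img,d,W=cloud('top')
b=(abs(W[...,2]-.096)<.006)&(abs(W[...,0]-.47)<.17)&(abs(W[...,1]-.08)<.1)
hsv=cv2.cvtColor(img,cv2.COLOR_RGB2HSV); b&=hsv[...,1]<60
print(b.sum(),rect(W[b][:,:2]))
i2=ctrl.camera('wrist')[0]; cv2.imwrite('pics/w4.png',i2[...,::-1])
E
```

```text
[0.47482889 0.07105223 0.10591894] [-0.0034 -0.0037] [ 3.79724808 10.3518008  -2.46346544] 5.000112354755402
175 [ 0.5023  0.0664  0.1853  0.0288 -0.236 ]
```

View pics/w4.png

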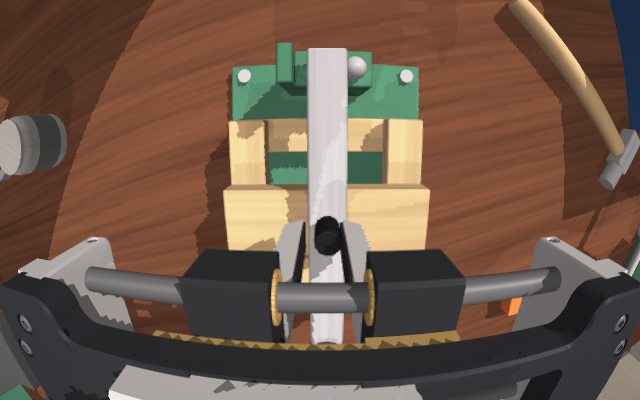

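The bar lies over the post, with the ball at (357,67) just beside its right edge. I'll measure the exact angle.

```bash
python3 - <<'E'
from h import *
o,img,W,D,c=wrist()
P=onz(D,c,.096); hsv=cv2.cvtColor(img,cv2.COLOR_RGB2HSV)
Q=np.apply_along_axis(lambda p:p,2,P[...,:2])
d=Q-[.479,.0738]; a=-.2465; X=np.cos(a)*d[...,0]+np.sin(a)*d[...,1]; Y=-np.sin(a)*d[...,0]+np.cos(a)*d[...,1]
b=(abs(W[...,2]-.096)<.003)&(hsv[...,1]<45)&(hsv[...,2]>120)&(X<-.03)&(X>-.12)&(abs(Y)<.05)
for x in (-.11,-.09,-.07,-.05):
    k=b&(abs(X-x)<.008); print(x,np.round([Y[k].min(),Y[k].max(),(Y[k].min()+Y[k].max())/2],4))
print(rect(np.stack([X[b],Y[b]],1)))
b=(W[...,2]>.078)&(abs(X+.108)<.03)&(Y>.012)&(Y<.035)&(hsv[...,1]<45); print('ball z',np.nanmax(W[b][:,2]),np.nanmedian(W[b][:,2]))
E
```

```text
-0.11 [-0.012   0.0122  0.0001]
-0.09 [-0.012   0.0121  0.    ]
-0.07 [-0.0121  0.0121 -0.    ]
-0.05 [-0.0123  0.0117 -0.0003]
[-0.0735 -0.      0.0863  0.0242 -0.005 ]
ball z 0.09590685198238183 0.08451287875378574
```

The bar is fully shut (angle about 0). Releasing.

Request:
step_arm --deltas '[{"dp":[0,0.09,0],"twist":0},{"dp":[0,0,0],"twist":0},{"dp":[0,0,0],"twist":0},{"dp":[0,0,0],"twist":0},{"dp":[0,0,0],"twist":0},{"dp":[0,0,-0.8],"twist":0},{"dp":[0,0,-0.9],"twist":0},{"dp":[0,0,-0.9],"twist":0},{"dp":[0,0,-0.6],"twist":0},{"dp":[0,0,0],"twist":0},{"dp":[0,0,0],"twist":0}]' --gripper 0.1

```text
time_s: 30.1
ee_pos: [0.4753, 0.0736, 0.2335]
eef_rot: [-3.142, 0.0, 2.892]
force: [-0.6, -0.7, -0.3]
grip_width: 0.052
grip_force: 0.0
```

```bash
python3 - <<'E'
from h import *
o,img,W,D,c=wrist(); print(o['ee_pos'],o['force'],o['time_s'])
hsv=cv2.cvtColor(img,cv2.COLOR_RGB2HSV)
def ch(z):
    P=onz(D,c,z); d=P[...,:2]-[.479,.0738]; a=-.2465
    return np.cos(a)*d[...,0]+np.sin(a)*d[...,1],-np.sin(a)*d[...,0]+np.cos(a)*d[...,1]
X,Y=ch(.096); b=(abs(W[...,2]-.096)<.003)&(hsv[...,1]<45)&(hsv[...,2]>120)&(X<-.02)&(X>-.12)&(abs(Y)<.05)
print('bar',rect(np.stack([X[b],Y[b]],1)))
for z in (.076,.054,.032):
    X,Y=ch(z)
    for r in woods(img,W,D,c,z,(.3,.65,-.05,.25)): print(z,carrier(r[0][:2]),r)
E
```

```text
[0.47534575 0.07361391 0.23345318] [-0.61551127 -0.6889273  -0.29800027] 30.1
bar [-0.0685  0.0002  0.0957  0.0243 -0.0049]
0.076 [ 0.    -0.044] (array([0.4683, 0.0311, 0.0618, 0.0492, 1.3137]), np.float64(0.0752), np.int32(2354))
0.076 [0.0003 0.0439] (array([0.49  , 0.1163, 0.0607, 0.0492, 1.3306]), np.float64(0.0753), np.int32(2359))
0.054 [-0.0487 -0.0606] (array([ 0.417 ,  0.0269,  0.0499,  0.0281, -0.237 ]), np.float64(0.0532), np.int32(1000))
0.054 [-0.049   0.0601] (array([ 0.4461,  0.144 ,  0.0506,  0.0287, -0.2346]), np.float64(0.0534), np.int32(1033))
0.054 [ 0.0522 -0.0604] (array([ 0.5149,  0.0025,  0.0433,  0.0281, -0.2267]), np.float64(0.0533), np.int32(382))
0.054 [0.0522 0.0611] (array([ 0.5445,  0.1203,  0.0427,  0.0285, -0.2134]), np.float64(0.0533), np.int32(368))
0.032 [-0.061  -0.0313] (array([0.4122, 0.0583, 0.0318, 0.0259, 1.3179]), np.float64(0.0313), np.int32(554))
0.032 [-0.0609  0.031 ] (array([0.4275, 0.1187, 0.032 , 0.0259, 1.3338]), np.float64(0.0313), np.int32(575))
0.032 [0.0609 0.0312] (array([0.5457, 0.0892, 0.0314, 0.0288, 1.3168]), np.float64(0.0313), np.int32(493))
0.032 [ 0.0614 -0.031 ] (array([0.531 , 0.0288, 0.0315, 0.0275, 1.3238]), np.float64(0.0312), np.int32(497))
```

```bash
python3 -c "
from station import ctrl
print(ctrl.hand_in())"
```

```text
the job is handed in; nothing more can be done
None
```

The stack is finished and the job is handed in: by the last camera measurements, the battens and board are within about 2 mm of their target positions, and the keeper bar is fully shut in its detent with the gripper clear; the judge's result was not returned.

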